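# Lock the lid on the pressure multicooker

## Robot

A 7-joint arm with a two-finger parallel gripper is mounted at the origin on the work surface. World frame = base frame: x ahead of the robot, y to its left, z up, the work surface at z = 0. Lengths are in m, angles in degrees, forces in N, time in s.
With the tool pointing down it reaches from about 0.4 to 0.9 m from the base axis. Payload 5.5 kg.
Tool frame: the origin (TCP) lies midway between the tips of the shut fingers; the grasp point (between the pads) lies 19 mm behind it; z points along the fingers, y is the line along which they close (so a half turn about z gives the same grasp; the last joint's range is limited). The gripper opens to 92 mm and grips with 3 to 60 N. Pads are 19 mm wide; open, the fingers measure 130 mm over their backs; the gripper's body (75 mm by 190 mm) begins 47 mm behind the grasp point.
Start: joints at [-50.466, 28.699, -24.465, 88.831, 12.651, 65.22, -12.049], TCP at [0.269, 0.592, 0.227] pointing down, gripper open.
Joint ranges: [-164.97, 164.97], [-17.58, 116.51], [-87.97, 89.64], [11.32, 138.91], [-80.73, 260.73], [10.89, 115.49], [-147.41, 147.41]. Speed limits (degrees/s): [147.25, 147.25, 180, 180, 180, 180, 180].

## Interface

Orientations are given as a 3x3 rotation matrix whose columns are the frame's x, y, z axes.
In Python, from bench import observe, grab_frame, get_calibration, order gives the robot as it stands. The module is installed in compiled form; this text tells all that it offers.
- The arm moves only by the shell command python3 -m inch 'ROWS' [FORCE]. ROWS is JSON, a list of rows, each a list of 7 numbers: the turn, a rotation vector about the tool's x, y, z in rad, then the shift along the tool's x, y, z in m, then the opening in per cent of the stroke, from 0 (shut) to 100 (fully open). A call has 1 to 5 rows; each row shifts and turns the commanded pose from where the row before left it, along the tool's axes as they then stand; what a row does not reach is not made up. A row lasts 1/8 s, in which the tool goes at most 62.5 mm and 10.7 degrees, less where a joint would pass 70% of its speed; a pose out of reach is approached as far as the arm can. A call with a gripper value outside its range is refused whole. The fingers move at their own pace and stop on an object; FORCE is the grip in N (left out, the last holds). Time passes only in rows, so rows that do not move let the fingers close. It gives the time, the measured TCP pose, the force, the opening and the grip force at its end, in the units of the state.
- observe(): the state, without advancing time (a new reading comes with each control period).
- grab_frame(name): name is "side" or "top" or "wrist"; returns the picture (420x560x3 uint8, red, green, blue); there is no depth.
- get_calibration(name): a dict with "fx", "fy", "cx", "cy" (pixels), "R" (3x3) and "t" (3): a world point X has camera coordinates R X + t; the wrist camera has in their place "mount" (4x4, takes a point from camera to tool coordinates, whose origin is the TCP and whose axes are the flange's). Camera axes: x right, y down, z forward; pixel columns grow to the right and rows downward; lengths in m; the calibration is good to about 2 mm. A picture is of the moment at which its call begins: read the wrist's pose just before it. get_calibration takes no time and is no camera call.
- order.hand_in(): hands the job in; it is judged then, once.
The state is a dict: "clock": time; "joints": joint angles; "joint_velocities": joint speeds; "joint_torque": joint torques, N m; "eef_pos": TCP position; "eef_rot": TCP orientation; "ft_force": force on the tool from outside, world axes, zero at the start; "moment": the same for the moment, N m; "gripper_width": finger opening in m; "grasp_force": force on a finger pad.
Only numpy, scipy, OpenCV 4.12 (cv2) and the standard library are available. Lean on these libraries where they do the work, as an engineer would, in place of code of your own. Each camera call takes 0.05 s, during which the arm holds its last target. There are 200 camera calls.

## Task

Close the pressure cooker for cooking: take the lid from the bar by its handle, set it level on the pot with its lugs in the gaps, and turn it clockwise (seen from above) until the ramps have drawn it snug on the sealing ring: firmly tight, but not forced, because over-tightening damages the ring. Then let go of it, and leave the other things on the bar as they are.

Things in the scene. Friction and masses are not known exactly. Their poses are not given: they have to be found in the camera images.
- cooker: electric pressure multicooker, fixed on the bar: steel body 250 mm across, black trim, black side handles on its +y and -y (303 mm over both), control panel on +x; origin under its centre on the bar, z up the pot's axis. Black shoulder 175 mm up; above it the pot's steel neck, 183 mm across, rim 200 mm up
- ring_top (a point): centre of the pot's mouth at the mean height of the grey silicone sealing ring's top, 212 mm above the bar; ring 160 mm across. With wear the ring's top is really up to 1.5 mm higher or lower, which this point does not show. The ring as a whole gives about 1 mm per 12 N
- lugs: four outward steel lugs on the pot's neck; same origin and axes as cooker; 205 mm across, 4 mm thick, 186 to 197 mm up, a stop at each end. Their undersides are ramps: they draw the lid down 0.145 mm per degree of clockwise turn (up to 5 mm in all). What holds the lid must sink with it, or it pulls on the lugs
- gap (a point): middle of one of the four 40 degree gaps between the pot's lugs, 98 mm from the axis on the cooker's +x; the others are on its +y, -x and -y, so two face the side handles. The lid's 28 degree lugs drop through them if it is within 6 degrees and 2 mm of centred
- lid: the lid, right way up on the bar at first: steel, 220 mm across, 0.5 kg; origin at the centre of its skirt's lower edge, z up; skirt 26 mm deep, 210 mm across inside; top face 34 to 39 mm above the origin; a valve knob (22 mm across, up to 50 mm) stands 76 mm from the axis, clear of the handle. Seated but not yet turned, its origin is 183 to 188 mm above the bar
- lid_handle (a point): centre of the lid's black bar handle, on the lid's axis 62 mm above its origin; the bar lies along the lid's x: 120 mm long, 26 wide, 24 high. Turned by it, the lid first moves freely (about 0.1 N m) for 8 to 32 degrees depending on wear, then ever stiffer, snug 4 to 6 degrees later. 0.40 to 0.55 N m of twist with 0 to 5 N of push down is snug; 0.8 N m is forced
- lid_lug (a point): middle of one of the lid's four inward lugs, 100 mm from the axis on its +x, at the skirt's foot; the others are on +y, -x and -y, so they lie under the handle's ends and square to it: the lid fits in four ways, a quarter turn apart. The lugs hold by themselves when the lid is let go; snug, 7 to 17 N hangs on them
- bowl: navy ceramic bowl, 150 mm across, 65 mm high; origin under its centre
- scoop: aluminium cereal scoop, about 190 mm long, lying on the bar; origin on the bar under its middle, handle to -x
- cereal: closed clear acrylic cereal container with a white lid, 100 x 190 x 245 mm; origin under its centre
- mug: white mug, 82 mm across, 95 mm high; origin under its centre
- jar: glass jar with a metal cap, 80 mm across, 130 mm high; origin under its centre
There are look-alikes about, which are no part of the job. What is shaped like the lid but green is not meant.

How it is judged:
By the outcome, as a careful person would: the job done as asked, in the order asked, and still so for the second after the job is handed in, with the robot touching nothing.
It also fails if it takes over 54 s, if anything falls off the work surface, if the arm or the gripper's body presses on something with over 40 N, if the wrist force passes 120 N, or if a joint passes its speed limit or range.

## Working session

There is one attempt and no reset: what is moved stays moved. The work goes in short steps, Python scripts to look and compute and a shell command to move; the robot and the scene stay as the last step left them, time stands still between calls to the robot, and variables do not carry over. Pictures are saved under pics/ and viewed, at most 10 in all, crops included, and the job is handed in when it is done.

```bash
mkdir -p pics; python3 - <<'E'
from bench import *
import cv2,numpy as np
s=observe();print({k:np.round(v,3).tolist() for k,v in s.items()})
for n in("top","side","wrist"):
    c=get_calibration(n);print(n,{k:np.round(v,4).tolist() for k,v in c.items()})
    cv2.imwrite(f"pics/{n}0.png",grab_frame(n)[...,::-1])
E
```

```text
{'clock': 0.0, 'joints': [-50.467, 28.754, -24.452, 88.891, 12.652, 65.22, -12.05], 'joint_velocities': [0.023, 0.034, -0.015, 0.056, 0.133, 0.086, -0.018], 'joint_torque': [0.0, -56.659, -5.816, -27.91, -0.068, 0.031, 0.0], 'eef_pos': [0.269, 0.591, 0.226], 'eef_rot': [[-0.91, 0.414, -0.001], [0.414, 0.91, -0.002], [0.0, -0.002, -1.0]], 'ft_force': [0.532, -0.363, -0.148], 'moment': [0.045, -0.014, -0.029], 'grasp_force': 0.0, 'gripper_width': 0.092}
top {'fx': 449.5595, 'fy': 449.5595, 'cx': 283.2321, 'cy': 203.0398, 'R': [[0.0137, -0.9998, 0.016], [-0.9864, -0.0161, -0.1635], [0.1637, -0.0136, -0.9864]], 't': [0.0105, 0.526, 1.6179]}
side {'fx': 397.0035, 'fy': 397.0035, 'cx': 272.9272, 'cy': 213.3567, 'R': [[-0.2065, -0.9784, 0.0085], [-0.8148, 0.1671, -0.5551], [0.5417, -0.1215, -0.8318]], 't': [0.1462, 0.4983, 1.3032]}
wrist {'fx': 361.5618, 'fy': 361.5618, 'cx': 277.0456, 'cy': 205.4154, 'mount': [[0.0003, -0.9668, -0.2557, 0.0687], [1.0, 0.0004, -0.0005, -0.0], [0.0006, -0.2557, 0.9668, -0.1583], [0.0, 0.0, 0.0, 1.0]]}
```

View pics/top0.png

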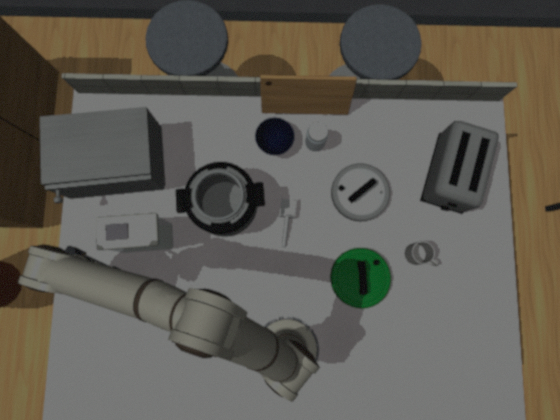

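View pics/side0.png

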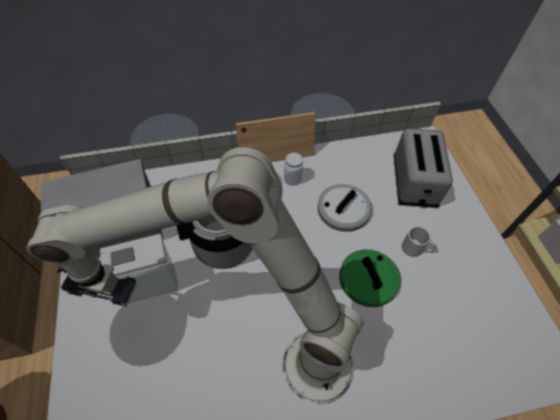

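The top view shows the cooker near (220,198), the steel lid near (361,191) with its handle along (349,200)-(377,181), and the green decoy at (361,278). I'll enlarge the lid and the cooker.

```bash
python3 - <<'E'
import cv2,numpy as np
t=cv2.imread("pics/top0.png");
a=cv2.resize(t[140:245,165:275],(400,382),interpolation=cv2.INTER_CUBIC)
b=cv2.resize(t[140:245,306:416],(400,382),interpolation=cv2.INTER_CUBIC)
im=np.hstack([a,b]);im=np.clip(im*1.7,0,255).astype(np.uint8)
cv2.imwrite("pics/crop1.png",im)
E
```

```text
(no output)
```

View pics/crop1.png

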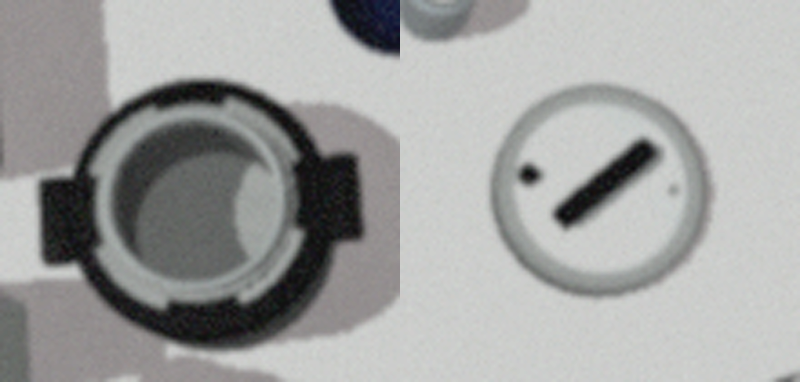

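The left crop shows the mouth centred near (197,202), with gaps facing up, down and both side handles. The right crop shows the handle from (559,216) to (656,150), with the valve knob at (529,174).

```bash
cat > h.py <<'E'
import numpy as np,cv2
from scipy.spatial.transform import Rotation as Ro
from bench import observe,grab_frame,get_calibration
def ray(name,uv,z,pose=None):
    c=get_calibration(name);uv=np.atleast_2d(uv).astype(float)
    d=np.c_[(uv[:,0]-c['cx'])/c['fx'],(uv[:,1]-c['cy'])/c['fy'],np.ones(len(uv))]
    if name=='wrist':
        p,R=pose;M=np.array(c['mount']);o=np.array(R)@M[:3,3]+p;D=d@(np.array(R)@M[:3,:3]).T
    else:
        R=np.array(c['R']);o=-R.T@np.array(c['t']);D=d@R
    return o+D*((z-o[2])/D[:,2])[:,None]
def proj(name,X,pose=None):
    c=get_calibration(name);X=np.atleast_2d(X)
    if name=='wrist':
        p,R=pose;M=np.array(c['mount']);q=((X-p)@np.array(R)-M[:3,3])@M[:3,:3]
    else: q=X@np.array(c['R']).T+c['t']
    return np.c_[q[:,0]/q[:,2]*c['fx']+c['cx'],q[:,1]/q[:,2]*c['fy']+c['cy']]
def go(p,yaw):
    """tool pointing down with tool x at yaw(deg): total turn (tool) and shift (tool axes now)"""
    s=observe();R=np.array(s['eef_rot']);y=np.radians(yaw)
    x=np.array([np.cos(y),np.sin(y),0]);z=np.array([0,0,-1.]);T=np.c_[x,np.cross(z,x),z]
    print('now',np.round(s['eef_pos'],4),'yaw',round(np.degrees(np.arctan2(R[1,0],R[0,0])),2),'J',np.round(s['joints'],0),'clk',s['clock'])
    print('shift tool',np.round(R.T@(np.array(p)-s['eef_pos']),4),'turn',np.round(Ro.from_matrix(R.T@T).as_rotvec(),4))
E
python3 - <<'E'
from h import *
f=lambda x,y,o,q:((x-o)/3.636+q,y/3.636+140)
print('handle ends',ray('top',[f(559,216,400,306),f(656,150,400,306)],.074))
print('knob',ray('top',[f(529,174,400,306)],.05))
print('mouth',ray('top',[f(197,202,0,165)],.205))
print('side handles',ray('top',[f(66,221,0,165),f(333,197,0,165)],.15))
print('bowl,jar,mug',ray('top',[(275,136),(317,137),(423,253)],.06))
s=observe();print(proj('wrist',[[.55,.15,.2]],(s['eef_pos'],s['eef_rot'])))
E
```

```text
handle ends [[ 0.53800065 -0.22296104  0.074     ]
 [ 0.60720224 -0.32174792  0.074     ]]
knob [[ 0.58522853 -0.19669116  0.05      ]]
mouth [[0.52069815 0.23439309 0.205     ]]
side handles [[0.51029633 0.36473826 0.15      ]
 [0.53761817 0.11257898 0.15      ]]
bowl,jar,mug [[ 0.77718263  0.05299705  0.06      ]
 [ 0.77625019 -0.10464349  0.06      ]
 [ 0.34846012 -0.48824212  0.06      ]]
[[-57.44852661 724.89170778]]
```

```bash
python3 -m inch '[[0,0,0,0,0,-0.05,100],[0,0,0,0,0,-0.05,100],[0,0,0,-0.02,-0.01,-0.035,100],[0,0,0,-0.05,-0.03,0,100],[0,0,0,-0.05,-0.03,0,100]]'; python3 -m inch '[[0,0,0,-0.05,-0.03,0,100],[0,0,0,-0.05,-0.03,0,100],[0,0,0,-0.05,-0.03,0,100],[0,0,0,-0.05,-0.03,0,100],[0,0,0,-0.05,-0.03,0,100]]'; python3 -m inch '[[0,0,0.17,0,0,0,100],[0,0,0.17,0,0,0,100],[0,0,0.17,0,0,0,100],[0,0,0,0,0,0,100]]'
python3 - <<'E'
from h import *
go([.521,.234,.36],125)
s=observe();im=grab_frame('wrist');np.savez('w1.npz',p=s['eef_pos'],R=s['eef_rot'],im=im)
cv2.imwrite('pics/w1.png',np.clip(im[...,::-1]*1.5,0,255).astype(np.uint8))
E
```

```text
clock: 0.78
eef_pos: [0.3498, 0.4773, 0.3619]
eef_rot: [[-0.911, 0.413, 0.0], [0.413, 0.911, 0.0], [-0.0, 0.001, -1.0]]
ft_force: [1.7, -0.1, -0.3]
gripper_width: 0.0919
grasp_force: 0.0
clock: 1.4
eef_pos: [0.5155, 0.2365, 0.3616]
eef_rot: [[-0.91, 0.414, -0.0], [0.414, 0.91, -0.0], [0.0, -0.0, -1.0]]
ft_force: [0.9, 0.5, -0.2]
gripper_width: 0.092
grasp_force: 0.0
clock: 1.9
eef_pos: [0.5146, 0.2382, 0.3614]
eef_rot: [[-0.594, 0.805, -0.001], [0.805, 0.594, -0.0], [0.0, -0.001, -1.0]]
ft_force: [-0.0, 0.1, 0.7]
gripper_width: 0.0913
grasp_force: 0.0
now [0.5146 0.2382 0.3614] yaw 126.41 J [-19.  13. -11.  91.   3.  76.   7.] clk 1.9
shift tool [-0.0072  0.0027  0.0014] turn [-0.0006 -0.0001  0.0247]
```

View pics/w1.png

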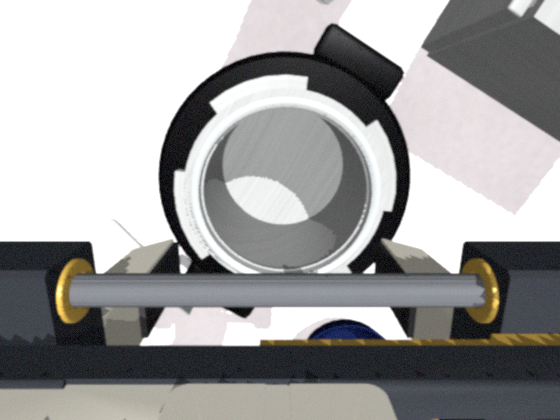

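The wrist view shows the mouth centred near (285,190), with three lugs visible: ends (211,105)-(308,88), (372,125)-(385,213) and (178,170)-(205,255). The fingers hide the rows below about 235. I'll fit the centre and yaw of the pot by model matching.

```bash
cat > fit.py <<'E'
from h import *
from scipy.optimize import minimize
def fitcook(f,z=.197,rowmax=235,x0=(.521,.234,6.)):
    d=np.load(f);g=cv2.GaussianBlur(cv2.cvtColor(d['im'],cv2.COLOR_RGB2GRAY),(3,3),0).astype(np.float32)
    r,t=np.meshgrid(np.arange(.0935,.118,.0005),np.radians(np.arange(0,360,1)))
    def score(v):
        X=np.stack([v[0]+r*np.cos(t),v[1]+r*np.sin(t),0*r+z],-1).reshape(-1,3)
        uv=proj('wrist',X,(d['p'],d['R'])).astype(np.float32)
        b=np.clip(cv2.remap(g,uv[:,:1],uv[:,1:],1).ravel(),0,150);ok=(uv[:,1]<rowmax)&(uv[:,1]>2)
        a=(np.degrees(t.ravel())-v[2]+45)%90-45
        e=np.clip((abs(a)-20)*.5+.5,0,1)*np.clip((.1025-r.ravel())/.001+.5,0,1)
        return np.mean((b[ok]-e[ok]*150)**2)
    best=min((minimize(score,np.array(x0)+[dx,dy,da],method='Nelder-Mead',options=dict(initial_simplex=np.array(x0)+np.array([dx,dy,da])+np.array([[0,0,0],[.004,0,0],[0,.004,0],[0,0,4]]))) for dx in(-.004,.004) for dy in(-.004,.004) for da in(-4,0,4)),key=lambda q:q.fun)
    return best.x,best.fun
if __name__=='__main__':
    for z in(.195,.197,.199): print(z,fitcook('w1.npz',z))
E
python3 fit.py; python3 -c "
from h import *
go([.5726,-.2724,.25],125)"
```

```text
0.195 (array([0.52225689, 0.23867595, 5.54186246]), np.float64(1652.7483104574567))
now [0.5146 0.2383 0.3615] yaw 126.54 J [-19.  13. -11.  91.   3.  76.   7.] clk 1.95
shift tool [-0.4449 -0.2574  0.1116] turn [-0.0005 -0.0001  0.0269]Traceback (most recent call last):
  File "fit.py", line 16, in <module>
    for z in(.195,.197,.199): print(z,fitcook('w1.npz',z))
                                      ~~~~~~~^^^^^^^^^^^^
  File "fit.py", line 13, in fitcook
    best=min((minimize(score,np.array(x0)+[dx,dy,da],method='Nelder-Mead',options=dict(initial_simplex=np.array(x0)+np.array([dx,dy,da])+np.array([[0,0,0],[.004,0,0],[0,.004,0],[0,0,4]]))) for dx in(-.004,.004) for dy in(-.004,.004) for da in(-4,0,4)),key=lambda q:q.fun)
  File "fit.py", line 13, in <genexpr>
    best=min((minimize(score,np.array(x0)+[dx,dy,da],method='Nelder-Mead',options=dict(initial_simplex=np.array(x0)+np.array([dx,dy,da])+np.array([[0,0,0],[.004,0,0],[0,.004,0],[0,0,4]]))) for dx in(-.004,.004) for dy in(-.004,.004) for da in(-4,0,4)),key=lambda q:q.fun)
              ~~~~~~~~^^^^^^^^^^^^^^^^^^^^^^^^^^^^^^^^^^^^^^^^^^^^^^^^^^^^^^^^^^^^^^^^^^^^^^^^^^^^^^^^^^^^^^^^^^^^^^^^^^^^^^^^^^^^^^^^^^^^^^^^^^^^^^^^^^^^^^^^^^^^^^^^^^^^^^^^^^^^^^^^^^^^^^
    res = _minimize_neldermead(fun, x0, args, callback, bounds=bounds,
                               **options)
    fxr = func(xr)
    fx = function(np.copy(x), *(wrapper_args + args))
  File "fit.py", line 8, in score
    uv=proj('wrist',X,(d['p'],d['R'])).astype(np.float32)
       ~~~~^^^^^^^^^^^^^^^^^^^^^^^^^^^
  File "h.py", line 13, in proj
    c=get_calibration(name);X=np.atleast_2d(X)
ValueError: time passes only in moves, steps and waits
```

```bash
sed -i 's/^def ray/import functools\nget_calibration=functools.lru_cache(get_calibration)\ndef ray/' h.py
cat > ov.py <<'E'
from fit import *
def overlay(f,v,out):
    d=np.load(f);im=cv2.resize(d['im'][...,::-1],None,fx=1.4,fy=1.4);t=np.radians(np.arange(0,361,2))
    def poly(r,z,tt,c):
        X=np.c_[v[0]+r*np.cos(tt),v[1]+r*np.sin(tt),0*tt+z]
        cv2.polylines(im,[np.int32(proj('wrist',X,(d['p'],d['R']))*1.4)],False,c,1)
    poly(.08,.212,t,(0,0,255));poly(.0915,.2,t,(0,255,255));poly(.125,.175,t,(255,0,0))
    for k in range(4): poly(.1025,.197,np.radians(v[2]+45+90*k+np.arange(-25,26)),(0,255,0))
    cv2.imwrite(out,im)
E
python3 fit.py;python3 - <<'E'
from ov import *
v,_=fitcook('w1.npz');overlay('w1.npz',v,'pics/ov1.png')
E
```

```text
0.195 (array([0.52225689, 0.23867595, 5.54186246]), np.float64(1652.7483104574567))
0.197 (array([0.52232438, 0.23846659, 5.6179092 ]), np.float64(1920.6622791407938))
0.199 (array([0.52245594, 0.23825639, 5.67675509]), np.float64(2278.9850987479876))
```

View pics/ov1.png

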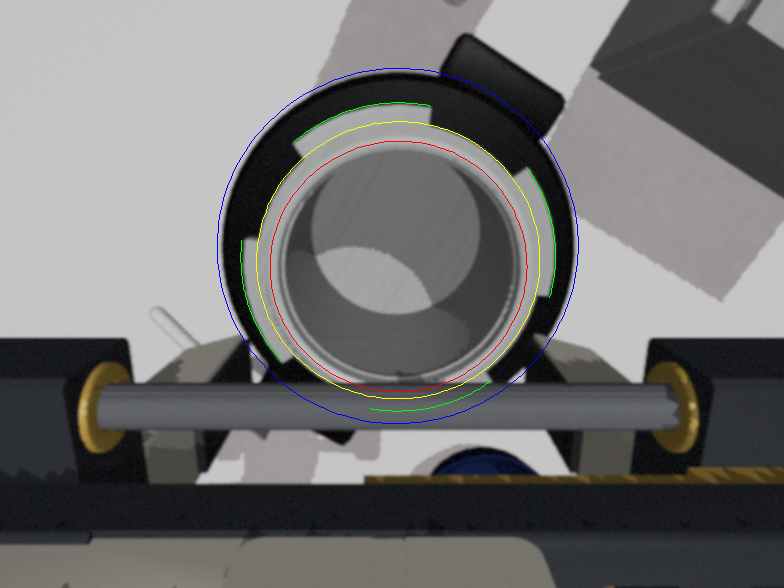

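```bash
python3 -m inch '[[0,0,0,-0.05,-0.029,0,100],[0,0,0,-0.05,-0.029,0,100],[0,0,0,-0.05,-0.029,0,100],[0,0,0,-0.05,-0.029,0,100],[0,0,0,-0.05,-0.029,0,100]]'; python3 -m inch '[[0,0,0.027,-0.05,-0.029,0,100],[0,0,0,-0.05,-0.029,0.03,100],[0,0,0,-0.05,-0.029,0.04,100],[0,0,0,-0.045,-0.026,0.06,100],[0,0,0,0,0,0.04,100]]';python3 -m inch '[[0,0,0,0,0,0,100],[0,0,0,0,0,0,100]]'
python3 - <<'E'
from h import *
s=observe();im=grab_frame('wrist');np.savez('w2.npz',p=s['eef_pos'],R=s['eef_rot'],im=im)
go([.5726,-.2724,.065],125)
cv2.imwrite('pics/w2.png',im[...,::-1])
E
```

```text
clock: 2.58
eef_pos: [0.546, -0.0507, 0.3619]
eef_rot: [[-0.596, 0.803, 0.0], [0.803, 0.596, 0.0], [-0.0, 0.0, -1.0]]
ft_force: [0.7, -0.0, 0.9]
gripper_width: 0.0915
grasp_force: 0.0
clock: 3.2
eef_pos: [0.5628, -0.2589, 0.2081]
eef_rot: [[-0.568, 0.823, -0.001], [0.823, 0.568, -0.002], [-0.001, -0.002, -1.0]]
ft_force: [-0.2, 0.1, -0.3]
gripper_width: 0.0918
grasp_force: 0.0
clock: 3.45
eef_pos: [0.5656, -0.2532, 0.2116]
eef_rot: [[-0.573, 0.82, 0.002], [0.82, 0.573, -0.0], [-0.001, 0.001, -1.0]]
ft_force: [0.4, 1.5, 0.5]
gripper_width: 0.0917
grasp_force: 0.0
now [ 0.5661 -0.2534  0.2124] yaw 124.92 J [17. 24.  7. 95. -3. 60. 59.] clk 3.5
shift tool [-0.0189 -0.0059  0.1474] turn [ 0.0022  0.0026 -0.0013]
```

View pics/w2.png

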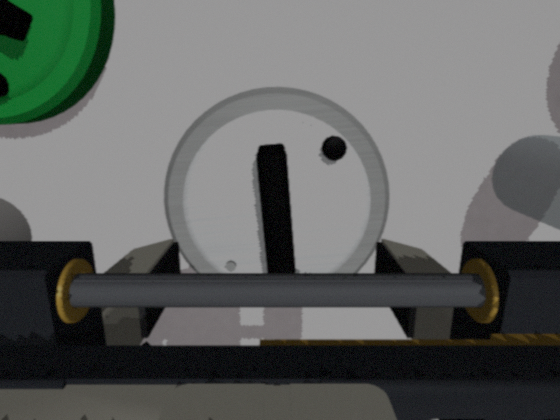

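The lugs match the model well (green), giving the pot centre at (0.522,0.238) and yaw 5.6°. The second wrist view shows the steel lid with the handle's far end at (272,147) and its centreline passing (281,272), and the decoy at top left. I'll work out the grasp and cross-check the pot in the top camera.

```bash
python3 - <<'E'
from fit import *
d=np.load('w2.npz');P=(d['p'],d['R'])
q=ray('wrist',[(272,146),(281,272)],.074,P);u=q[1]-q[0];L=np.linalg.norm(u);u/=L
print('ends',q,'L',L,'ang',np.degrees(np.arctan2(u[1],u[0])),'centre',q[0]+.06*u)
print('knob',ray('wrist',[(334,147)],.05,P))
# lid circle: silhouette of outer edge, z~.013
for z in(.013,.02,.026):
    e=ray('wrist',[(166,195),(388,195),(277,88),(195,120),(360,120)],z,P)[:,:2]
    A=np.c_[2*e,np.ones(len(e))];s=np.linalg.lstsq(A,(e**2).sum(1),rcond=None)[0];print(z,s[:2],np.sqrt(s[2]+s[0]**2+s[1]**2))
im=grab_frame('top');g=cv2.cvtColor(im,cv2.COLOR_RGB2GRAY).astype(np.float32)
np.save('top1.npy',im)
r,t=np.meshgrid(np.arange(.0935,.118,.0005),np.radians(np.arange(0,360,1)))
def score(v):
    X=np.stack([v[0]+r*np.cos(t),v[1]+r*np.sin(t),0*r+.197],-1).reshape(-1,3)
    uv=proj('top',X).astype(np.float32);b=np.clip(cv2.remap(g,uv[:,:1],uv[:,1:],1).ravel(),0,110)
    a=(np.degrees(t.ravel())-v[2]+45)%90-45
    e=np.clip((abs(a)-20)*.2+.5,0,1)*np.clip((.1025-r.ravel())/.003+.5,0,1)
    return np.mean((b-e*110)**2)
for x0 in((.521,.234,6),(.522,.238,4)): 
    m=minimize(score,x0,method='Nelder-Mead',options=dict(initial_simplex=np.array(x0)+np.array([[0,0,0],[.004,0,0],[0,.004,0],[0,0,4]])));print('top',m.x,m.fun)
E
```

```text
ends [[ 0.53928397 -0.22283105  0.074     ]
 [ 0.609247   -0.30964737  0.074     ]] L 0.11149842749114755 ang -51.13556081538861 centre [ 0.57693277 -0.26954901  0.074     ]
knob [[ 0.58547337 -0.19447374  0.05      ]]
0.013 [ 0.57910834 -0.27236945] 0.11312550009755916
0.02 [ 0.57806566 -0.27088962] 0.11090652460452396
0.026 [ 0.57717194 -0.2696212 ] 0.1090045456104893
top [0.52157266 0.23687755 5.91841205] 661.789494950444
top [0.52157267 0.23687634 5.91141356] 661.7906427650038
```

```bash
python3 - <<'E'
from h import *
go([.577,-.2696,.046],128.5)
E
```

```text
now [ 0.5662 -0.2534  0.2127] yaw 124.91 J [17. 24.  7. 95. -3. 60. 59.] clk 3.55
shift tool [-0.0189 -0.0008  0.1667] turn [ 0.0025  0.0032 -0.0626]
```

```bash
python3 -m inch '[[0.002,0.003,-0.063,0,0,0.02,100],[0,0,0,-0.019,0,0.04,100],[0,0,0,0,0,0.04,100],[0,0,0,0,0,0.03,100],[0,0,0,0,0,0,100]]'; python3 -c "
from h import *
go([.577,-.2696,.046],128.5)"
```

```text
clock: 4.18
eef_pos: [0.5752, -0.2675, 0.0793]
eef_rot: [[-0.622, 0.783, -0.006], [0.783, 0.622, 0.002], [0.005, -0.003, -1.0]]
ft_force: [-1.0, 0.4, -0.2]
gripper_width: 0.0916
grasp_force: 0.0
now [ 0.5752 -0.2675  0.0793] yaw 128.47 J [19. 35.  5. 98. -4. 48. 64.] clk 4.175
shift tool [-0.003   0.0002  0.0333] turn [-0.003  -0.0055 -0.0005]
```

```bash
python3 -m inch '[[-0.002,-0.004,0,-0.003,0,0.018,100],[0,0,0,0,0,0.015,100],[0,0,0,0,0,0,100],[0,0,0,0,0,0,20],[0,0,0,0,0,0,20]]' 20; python3 -m inch '[[0,0,0,0,0,0,0],[0,0,0,0,0,0,0],[0,0,0,0,0,0,0],[0,0,0,0,0,0,0]]' 55;python3 -c "
from h import *
go([.577,-.2696,.046],128.5);s=observe();print(s['ft_force'],s['moment'])"
```

```text
clock: 4.8
eef_pos: [0.5781, -0.2711, 0.0477]
eef_rot: [[-0.621, 0.784, 0.002], [0.784, 0.621, -0.001], [-0.002, 0.001, -1.0]]
ft_force: [0.1, -0.4, 0.8]
gripper_width: 0.0766
grasp_force: 0.0
clock: 5.3
eef_pos: [0.5776, -0.2709, 0.0471]
eef_rot: [[-0.621, 0.784, 0.001], [0.784, 0.621, -0.001], [-0.001, 0.0, -1.0]]
ft_force: [-0.9, 0.4, -0.1]
gripper_width: 0.0367
grasp_force: 0.0
now [ 0.5776 -0.2709  0.0471] yaw 128.39 J [19. 38.  5. 98. -4. 44. 65.] clk 5.3
shift tool [0.0014 0.0003 0.0011] turn [ 0.0001  0.0009 -0.002 ]
[-0.85101437  0.40895414 -0.0766473 ] [-0.05905983  0.02315789 -0.00859713]
```

Fingers are still closing; I'll wait and lift.

```bash
python3 -m inch '[[0,0,0,0,0,0,0],[0,0,0,0,0,0,0],[0,0,0,0,0,0,0],[0,0,0,0,0,-0.01,0],[0,0,0,0,0,-0.03,0]]' 55; python3 -m inch '[[0,0,0,0,0,-0.05,0],[0,0,0,0,0,-0.06,0],[0,0,0,0,0,-0.06,0],[0,0,0,0,0,-0.06,0],[0,0,0,0,0,-0.04,0]]'; python3 - <<'E'
from h import *
s=observe();print(s['ft_force'],s['moment'])
im=grab_frame('wrist');np.savez('w3.npz',p=s['eef_pos'],R=s['eef_rot'],im=im);cv2.imwrite('pics/w3.png',im[...,::-1])
# target: lid handle along cooker y -> yaw 95.75 at cooker
go([.522,.2377,.34],95.75)
E
```

```text
clock: 5.92
eef_pos: [0.5753, -0.2697, 0.0853]
eef_rot: [[-0.621, 0.784, -0.005], [0.784, 0.621, 0.002], [0.004, -0.003, -1.0]]
ft_force: [0.4, -0.5, -3.9]
gripper_width: 0.0256
grasp_force: 54.8
clock: 6.55
eef_pos: [0.5775, -0.2708, 0.3607]
eef_rot: [[-0.621, 0.784, 0.004], [0.784, 0.621, -0.002], [-0.004, 0.002, -1.0]]
ft_force: [0.8, -1.1, -4.1]
gripper_width: 0.0254
grasp_force: 54.8
[ 0.8069092  -1.13151491 -4.13693859] [-0.06440854 -0.04089939  0.01220415]
now [ 0.5793 -0.2716  0.3663] yaw 128.38 J [18. 20.  7. 81. -2. 78. 63.] clk 6.6
shift tool [0.4351 0.2712 0.0234] turn [0.0082 0.0083 0.5696]
```

View pics/w3.png

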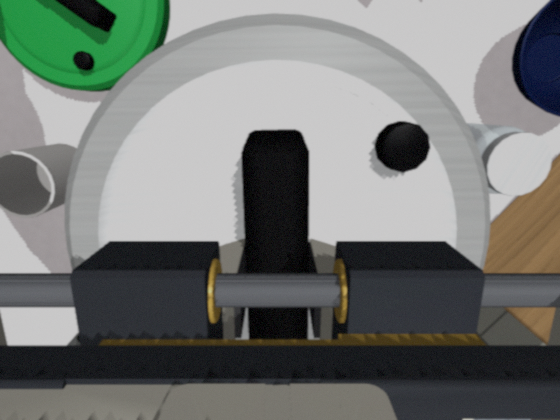

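The lid is held with its handle aligned and the knob at (402,147). The lid's edge passes (67,215), (489,215) and (278,15). I'll fit the lid's offset along tool x.

```bash
python3 - <<'E'
from h import *
d=np.load('w3.npz');P=(d['p'],d['R']);im=d['im'].astype(int)
z0=d['p'][2]-.046
for h in(.018,.02,.022):
    e=ray('wrist',[(67,205),(489,205),(278,15),(120,90),(437,92)],z0+h,P)
    e=((e-d['p'])@d['R'])[:,:2]
    A=np.c_[2*e,np.ones(len(e))];s,res,_,_=np.linalg.lstsq(A,(e**2).sum(1),rcond=None);r=np.sqrt(s[2]+s[0]**2+s[1]**2)
    print(h,'lid centre in tool',s[:2],'r',r,np.hypot(*(e-s[:2]).T)-r)
q=(ray('wrist',[(276,131)],z0+.074,P)-d['p'])@d['R'];print('handle end',q)
E
```

```text
0.018 lid centre in tool [-0.00474425  0.00034816] r 0.11453431588499478 [ 0.00038306  0.00055179  0.00158944 -0.00115716 -0.00139446]
0.02 lid centre in tool [-0.00395514  0.00034426] r 0.1133032055334557 [ 0.00037894  0.00054585  0.00157236 -0.00114472 -0.00137947]
0.022 lid centre in tool [-0.00316603  0.00034037] r 0.11207209518191667 [ 0.00037483  0.00053992  0.00155527 -0.00113228 -0.00136449]
handle end [[ 0.0613836  -0.00047733 -0.02822143]]
```

```bash
python3 - <<'E'
from h import *
from scipy.optimize import least_squares
d=np.load('w3.npz');P=(d['p'],d['R']);g=cv2.GaussianBlur(cv2.cvtColor(d['im'],cv2.COLOR_RGB2GRAY),(5,5),0).astype(np.float32)
z0=d['p'][2]-.046;h=.0255
rr=np.arange(.103,.118,.0003);pts=[]
for a in np.radians(np.arange(-85,86,3)):
    L=np.c_[-.001+rr*np.cos(a),rr*np.sin(a),0*rr-(z0+h-d['p'][2])]
    uv=proj('wrist',L@d['R'].T+d['p'],P).astype(np.float32)
    if uv[:,1].max()>235 or uv.min()<2: continue
    b=cv2.remap(g,uv[:,:1],uv[:,1:],1).ravel();k=np.argmax(abs(np.gradient(b)));pts.append([*L[k,:2],abs(np.gradient(b))[k]])
pts=np.array(pts);print(len(pts))
f=lambda v:np.hypot(pts[:,0]-v[0],pts[:,1]-v[1])-v[2]
s=least_squares(f,[0,0,.11],loss='soft_l1',f_scale=.0004);print('free',s.x,np.round(f(s.x)*1e3,1))
s=least_squares(lambda v:f([v[0],v[1],.11]),[0,0],loss='soft_l1',f_scale=.0004);print('r fixed',s.x)
E
```

```text
51
free [-1.20314631e-03  8.20706424e-05  1.11635898e-01] [-2.8 -2.8  3.2  5.   6.2 -3.4 -3.4 -3.4 -0.4 -0.1 -0.1  0.3 -0.   1.5
  0.3  0.3 -0.   0.3 -0.   0.6  5.7 -0.  -0.  -0.  -0.  -0.  -0.1 -0.1
 -0.1 -0.1 -0.1 -0.1 -0.4 -0.1 -0.1 -0.1 -0.4 -0.4 -0.5 -0.5 -0.5  6.1
  3.4  4.   4.3  0.7  0.4  2.4 -0.9 -0.9  0. ]
r fixed [0.00075115 0.00021874]
```

```bash
python3 -m inch '[[0,0,0,0.03,0.02,0,0],[0,0,0,0.045,0.028,0,0],[0,0,0,0.05,0.031,0,0],[0,0,0,0.05,0.031,0,0],[0,0,0,0.05,0.031,0,0]]'; python3 -m inch '[[0,0,0,0.05,0.031,0,0],[0,0,0,0.05,0.031,0,0],[0,0,0,0.05,0.031,0,0],[0,0,0,0.04,0.025,0,0],[0,0,0,0.02,0.012,0.01,0]]';  python3 -m inch '[[0,0,0.142,0,0,0,0],[0,0,0.142,0,0,0.01,0],[0,0,0.142,0,0,0,0],[0,0,0.142,0,0,0,0],[0,0,0,0,0,0,0]]';python3 -c "
from h import *
go([.522,.2377,.26],95.75);s=observe();print(s['ft_force'],s['moment'])"
```

```text
clock: 7.22
eef_pos: [0.547, -0.005, 0.3563]
eef_rot: [[-0.621, 0.784, -0.0], [0.784, 0.621, -0.001], [-0.0, -0.001, -1.0]]
ft_force: [1.1, -0.1, -5.3]
gripper_width: 0.0258
grasp_force: 54.8
clock: 7.85
eef_pos: [0.5182, 0.2425, 0.3467]
eef_rot: [[-0.625, 0.781, 0.001], [0.781, 0.625, 0.001], [0.0, 0.001, -1.0]]
ft_force: [0.5, 0.7, -4.1]
gripper_width: 0.0258
grasp_force: 54.8
clock: 8.48
eef_pos: [0.5191, 0.2382, 0.336]
eef_rot: [[-0.103, 0.995, -0.001], [0.995, 0.103, -0.002], [-0.001, -0.001, -1.0]]
ft_force: [-0.8, 0.9, -4.5]
gripper_width: 0.0256
grasp_force: 54.8
now [0.5191 0.2382 0.336 ] yaw 95.92 J [-22.  14.  -7.  93.   2.  73. -23.] clk 8.475
shift tool [-0.0007  0.0029  0.076 ] turn [-0.0008  0.0014  0.003 ]
[-0.7793497   0.90506805 -4.52330959] [-0.04769728  0.04694192 -0.01761528]
```

```bash
python3 -m inch '[[0,0,0,0,0.003,0.02,0],[0,0,0,0,0,0.03,0],[0,0,0,0,0,0.02,0],[0,0,0,0,0,0.01,0],[0,0,0,0,0,0,0]]';python3 -c "
from h import *
go([.522,.2377,.235],95.75);s=observe();print(s['ft_force'],s['moment'])
im=grab_frame('side');cv2.imwrite('pics/s2.png',cv2.resize(im[...,::-1][120:300,120:360],(800,600)))"
```

```text
clock: 9.1
eef_pos: [0.5223, 0.2385, 0.2561]
eef_rot: [[-0.103, 0.995, -0.001], [0.995, 0.103, -0.001], [-0.001, -0.001, -1.0]]
ft_force: [-0.1, -0.1, -3.7]
gripper_width: 0.0257
grasp_force: 54.8
now [0.5223 0.2385 0.2561] yaw 95.92 J [-22.  18.  -7.  99.   2.  64. -23.] clk 9.1
shift tool [-0.0008 -0.0004  0.0211] turn [-0.0008  0.0012  0.0029]
[-0.10249014 -0.10755963 -3.73779535] [-0.08628286  0.10252147  0.02765106]
```

```bash
for i in 1; do python3 -m inch '[[0,0,0,-0.0005,0,0.003,0],[0,0,0,0,0,0.003,0],[0,0,0,0,0,0.003,0],[0,0,0,0,0,0,0]]'; python3 -m inch '[[0,0,0,0,0,0.002,0],[0,0,0,0,0,0.002,0],[0,0,0,0,0,0,0]]'; done; python3 -c "
from h import *
s=observe();print(s['eef_pos'],s['ft_force'],s['moment'])"
```

```text
clock: 9.65
eef_pos: [0.5226, 0.2382, 0.2474]
eef_rot: [[-0.102, 0.995, 0.0], [0.995, 0.102, -0.001], [-0.001, 0.0, -1.0]]
ft_force: [-0.3, -0.3, -4.2]
gripper_width: 0.0258
grasp_force: 54.8
clock: 10.02
eef_pos: [0.5227, 0.2382, 0.2434]
eef_rot: [[-0.102, 0.995, 0.0], [0.995, 0.102, -0.001], [-0.001, 0.0, -1.0]]
ft_force: [0.6, 0.2, -4.3]
gripper_width: 0.0254
grasp_force: 54.8
[0.5226874  0.2382312  0.24341128] [ 0.61162204  0.23100555 -4.29898327] [-0.07813758  0.08768916  0.01482173]
```

```bash
python3 -m inch '[[0,0,0,0,0,0.002,0],[0,0,0,0,0,0.002,0],[0,0,0,0,0,0,0]]'; python3 -m inch '[[0,0,0,0,0,0.002,0],[0,0,0,0,0,0,0]]';python3 -c "
from h import *
s=observe();print(s['eef_pos'],s['ft_force'],s['moment'])"
```

```text
clock: 10.4
eef_pos: [0.5227, 0.2383, 0.2394]
eef_rot: [[-0.102, 0.995, 0.0], [0.995, 0.102, -0.001], [-0.001, 0.0, -1.0]]
ft_force: [0.3, 0.4, -3.2]
gripper_width: 0.0254
grasp_force: 54.8
clock: 10.65
eef_pos: [0.5227, 0.2382, 0.2375]
eef_rot: [[-0.102, 0.995, 0.0], [0.995, 0.102, -0.001], [-0.001, 0.0, -1.0]]
ft_force: [0.5, -0.3, -4.1]
gripper_width: 0.0255
grasp_force: 54.8
[0.52270952 0.23823833 0.23745996] [ 0.51988633 -0.31774513 -4.14634367] [-0.103975    0.02235796 -0.03169109]
```

```bash
python3 -m inch '[[0,0,0,0,0,0.002,0],[0,0,0,0,0,0,0]]';python3 -m inch '[[0,0,0,0,0,0.001,0],[0,0,0,0,0,0,0]]'; python3 -m inch '[[0,0,0,0,0,0.001,0],[0,0,0,0,0,0,0]]'; python3 -c "
from h import *
s=observe();print(s['eef_pos'],s['ft_force'],s['moment'])"
```

```text
clock: 10.9
eef_pos: [0.5227, 0.2382, 0.2355]
eef_rot: [[-0.102, 0.995, 0.0], [0.995, 0.102, -0.001], [-0.001, 0.0, -1.0]]
ft_force: [-0.3, 0.0, -3.4]
gripper_width: 0.0257
grasp_force: 54.8
clock: 11.15
eef_pos: [0.5228, 0.2383, 0.2346]
eef_rot: [[-0.102, 0.995, 0.001], [0.995, 0.102, -0.001], [-0.001, 0.0, -1.0]]
ft_force: [1.0, -0.0, -3.5]
gripper_width: 0.0259
grasp_force: 54.8
clock: 11.4
eef_pos: [0.5229, 0.2384, 0.2339]
eef_rot: [[-0.102, 0.995, 0.001], [0.995, 0.102, -0.0], [-0.001, 0.001, -1.0]]
ft_force: [-0.7, -1.1, -2.8]
gripper_width: 0.0259
grasp_force: 54.8
[0.52293883 0.23838844 0.23391044] [-0.70051448 -1.08444137 -2.81070415] [-0.1263514   0.16640843  0.05086045]
```

```bash
python3 -m inch '[[0,0,0,0,0,0.001,0],[0,0,0,0,0,0,0]]'; python3 -m inch '[[0,0,0,0,0,0.0005,0],[0,0,0,0,0,0,0]]'; python3 -c "
from h import *
s=observe();print(s['eef_pos'],s['ft_force'],s['moment'])"
```

```text
clock: 11.65
eef_pos: [0.5231, 0.2385, 0.2334]
eef_rot: [[-0.102, 0.995, 0.002], [0.995, 0.102, -0.0], [-0.0, 0.002, -1.0]]
ft_force: [-1.1, 0.0, 3.0]
gripper_width: 0.0259
grasp_force: 54.8
clock: 11.9
eef_pos: [0.5232, 0.2385, 0.2331]
eef_rot: [[-0.102, 0.995, 0.002], [0.995, 0.102, -0.0], [-0.0, 0.002, -1.0]]
ft_force: [-1.6, -1.9, 5.8]
gripper_width: 0.0257
grasp_force: 54.8
[0.52323932 0.2385418  0.2331116 ] [-1.62463728 -1.93841488  5.82857443] [-0.24774066  0.66017683  0.0389467 ]
```

```bash
cat > r.py <<'E'
from h import *
s=observe();R=s['eef_rot'];print('t',round(s['clock'],2),'p',np.round(s['eef_pos'],4),'yaw',round(float(np.degrees(np.arctan2(R[1][0],R[0][0]))),2),'tilt',np.round([R[0][2],R[1][2]],4),'F',np.round(s['ft_force'],1),'M',np.round(s['moment'],3),'w',round(s['gripper_width'],4))
E
python3 -m inch '[[0,0,0,0,0,-0.0007,0],[0,0,0,0,0,0,0]]' >/dev/null; python3 r.py
python3 -m inch '[[0,0,0.05,0,0,0,0],[0,0,0,0,0,0,0]]' >/dev/null; python3 r.py
```

```text
t 12.15 p [0.5231 0.2385 0.2333] yaw 95.85 tilt [ 0.0015 -0.0002] F [-0.8  0.3  4.3] M [-0.167  0.426 -0.021] w 0.0255
t 12.4 p [0.5234 0.2386 0.2333] yaw 92.98 tilt [ 0.0019 -0.    ] F [-0.4 -1.   4.3] M [-0.086  0.19  -0.128] w 0.0257
```

```bash

python3 -m inch '[[0,0,0,0,0,-0.0005,0],[0,0,0,0,0,0,0]]' >/dev/null; python3 r.py
python3 -m inch '[[0,0,0.05,0,0,0,0],[0,0,0,0,0,0,0]]' >/dev/null; python3 r.py
python3 -m inch '[[0,0,0.035,0,0,0,0],[0,0,0,0,0,0,0]]' >/dev/null; python3 r.py
```

```text
t 12.65 p [0.5232 0.2384 0.2334] yaw 93.01 tilt [ 0.0013 -0.0003] F [1.  1.  2.2] M [ 0.011 -0.193  0.015] w 0.0255
t 12.9 p [0.5228 0.2383 0.2333] yaw 90.15 tilt [ 0.0006 -0.0007] F [ 0.6 -0.1  2.5] M [-0.072  0.077 -0.126] w 0.0258
t 13.15 p [0.5228 0.2383 0.2333] yaw 88.09 tilt [ 0.0005 -0.0006] F [0.5 0.8 3.5] M [-0.107  0.166 -0.078] w 0.0257
```

```bash

python3 -m inch '[[0,0,0.035,0,0,-0.0005,0],[0,0,0,0,0,0,0]]' >/dev/null; python3 r.py
python3 -m inch '[[0,0,0.035,0,0,0,0],[0,0,0,0,0,0,0]]' >/dev/null; python3 r.py
python3 -m inch '[[0,0,0.035,0,0,0,0],[0,0,0,0,0,0,0]]' >/dev/null; python3 r.py
```

```text
t 13.4 p [0.5226 0.2382 0.2335] yaw 86.06 tilt [ 0.     -0.0009] F [-0.2  0.   1.5] M [-0.019  0.094 -0.103] w 0.0252
t 13.65 p [0.5226 0.2382 0.2335] yaw 84.06 tilt [-0.    -0.001] F [ 0.9 -0.7 -0.3] M [-0.098  0.01  -0.071] w 0.0257
t 13.9 p [0.5225 0.2382 0.2333] yaw 82.06 tilt [-0.0003 -0.0011] F [ 0.3  0.2 -3.6] M [-0.038 -0.048  0.046] w 0.0255
```

```bash

python3 -m inch '[[0,0,0,0,0,0.0003,0],[0,0,0,0,0,0,0]]' >/dev/null; python3 r.py
python3 -m inch '[[0,0,0.017,0,0,0.00015,0],[0,0,0,0,0,0,0]]' >/dev/null; python3 r.py
python3 -m inch '[[0,0,0,0,0,0,0]]' >/dev/null; python3 r.py
```

```text
t 14.15 p [0.5225 0.2382 0.2333] yaw 82.1 tilt [-0.0002 -0.001 ] F [-0.2  0.5 -3.3] M [-0.074  0.136  0.072] w 0.0259
t 14.4 p [0.5227 0.2383 0.2332] yaw 81.12 tilt [ 0.0003 -0.0009] F [-0.1  0.  -4.2] M [-0.037  0.138  0.254] w 0.0255
t 14.53 p [0.5227 0.2382 0.2332] yaw 81.13 tilt [ 0.0003 -0.0008] F [ 0.2 -0.3 -5.7] M [-0.096  0.126  0.296] w 0.0256
```

```bash

python3 -m inch '[[0,0,0,0,0,0.0005,0],[0,0,0,0,0,0,0]]' >/dev/null; python3 r.py
python3 -m inch '[[0,0,0.01,0,0,0.0001,0],[0,0,0,0,0,0,0]]' >/dev/null; python3 r.py
python3 -m inch '[[0,0,0,0,0,0,0]]' >/dev/null; python3 r.py
```

```text
t 14.78 p [0.5228 0.2383 0.2332] yaw 81.12 tilt [ 0.0006 -0.0006] F [-1.2 -1.1 -2.3] M [-0.239  0.441  0.209] w 0.0255
t 15.03 p [0.5231 0.2384 0.2331] yaw 80.54 tilt [ 0.0012 -0.0004] F [-0.5 -0.2 -0.3] M [-0.219  0.298  0.288] w 0.0257
t 15.15 p [0.5231 0.2384 0.2331] yaw 80.55 tilt [ 0.0011 -0.0004] F [-0.  -0.2 -0.6] M [-0.147  0.31   0.308] w 0.0257
```

Push is about 3.6 N, with about 0.3 N m of twist. I'll continue in small steps.

```bash

python3 -m inch '[[0,0,0.01,0,0,0.0001,0],[0,0,0,0,0,0,0]]' >/dev/null; python3 r.py
python3 -m inch '[[0,0,0,0,0,0,0]]' >/dev/null; python3 r.py
python3 -m inch '[[0,0,0.007,0,0,0.0001,0],[0,0,0,0,0,0,0]]' >/dev/null; python3 r.py
python3 -m inch '[[0,0,0,0,0,0,0]]' >/dev/null; python3 r.py
```

```text
t 15.4 p [0.5232 0.2385 0.233 ] yaw 79.96 tilt [ 0.0014 -0.0003] F [-0.3 -0.2  0.5] M [-0.131  0.214  0.331] w 0.0259
t 15.53 p [0.5231 0.2385 0.233 ] yaw 79.97 tilt [ 0.0013 -0.0003] F [-0.6  0.7  0.5] M [-0.149  0.169  0.265] w 0.0257
t 15.78 p [0.5231 0.2385 0.2329] yaw 79.57 tilt [ 0.0014 -0.0003] F [-0.1  0.6  1.8] M [-0.093  0.164  0.325] w 0.0259
t 15.9 p [0.5231 0.2385 0.2329] yaw 79.57 tilt [ 0.0013 -0.0003] F [-0.3  0.1  3.2] M [-0.059  0.07   0.289] w 0.0254
```

```bash

python3 -m inch '[[0,0,0.01,0,0,-0.0004,0],[0,0,0,0,0,0,0]]' >/dev/null; python3 r.py
python3 -m inch '[[0,0,0,0,0,0,0]]' >/dev/null; python3 r.py
python3 -m inch '[[0,0,0.008,0,0,0,0],[0,0,0,0,0,0,0]]' >/dev/null; python3 r.py
python3 -m inch '[[0,0,0,0,0,0,0]]' >/dev/null; python3 r.py
```

```text
t 16.15 p [0.5228 0.2384 0.2329] yaw 79.0 tilt [ 0.0006 -0.0006] F [ 1.5  0.3 -0.2] M [ 0.021 -0.058  0.389] w 0.0258
t 16.27 p [0.5228 0.2384 0.2329] yaw 79.01 tilt [ 0.0006 -0.0006] F [ 1.2  0.7 -0.2] M [-0.008 -0.132  0.397] w 0.0258
t 16.52 p [0.5227 0.2383 0.2328] yaw 78.54 tilt [ 0.0003 -0.0008] F [ 0.6  0.5 -1.4] M [ 0.041 -0.109  0.378] w 0.026
t 16.65 p [0.5227 0.2383 0.2328] yaw 78.54 tilt [ 0.0003 -0.0007] F [ 1.7 -0.5 -1.6] M [ 0.062 -0.159  0.441] w 0.0254
```

```bash

python3 -m inch '[[0,0,0.009,0,0,0,0],[0,0,0,0,0,0,0]]' >/dev/null; python3 r.py
for i in 1 2 3; do python3 -m inch '[[0,0,0,0,0,0,0]]' >/dev/null; python3 r.py;done
```

```text
t 16.9 p [0.5225 0.2382 0.2327] yaw 78.03 tilt [ 0.     -0.0009] F [ 1.5  0.4 -3.2] M [ 0.032 -0.04   0.518] w 0.0258
t 17.02 p [0.5226 0.2383 0.2327] yaw 78.03 tilt [ 0.     -0.0009] F [ 0.7  1.3 -2.7] M [ 0.021 -0.036  0.463] w 0.0259
t 17.15 p [0.5226 0.2382 0.2327] yaw 78.03 tilt [ 0.     -0.0009] F [ 0.2  0.5 -3.1] M [ 0.049 -0.029  0.562] w 0.0255
t 17.27 p [0.5226 0.2383 0.2327] yaw 78.03 tilt [ 0.     -0.0009] F [ 0.3 -0.2 -5.1] M [0.012 0.002 0.485] w 0.0258
```

Twist averages about 0.5 N m with around 1 N of push down, so it's snug. Releasing now.

```bash

python3 -m inch '[[0,0,0,0,0,0,60],[0,0,0,0,0,0,60],[0,0,0,0,0,0,60],[0,0,0,0,0,0,60],[0,0,0,0,0,0,60]]'; python3 r.py
python3 -m inch '[[0,0,0,0,0,0,60],[0,0,0,0,0,-0.02,60],[0,0,0,0,0,-0.05,60],[0,0,0,0,0,-0.05,60],[0,0,0,0,0,-0.03,60]]'>/dev/null
python3 - <<'E'
import r
from h import *
a=cv2.resize(grab_frame('wrist')[...,::-1],(400,300));t=cv2.resize(grab_frame('top')[90:270,140:380,::-1],(400,300))
cv2.imwrite('pics/fin.png',np.hstack([a,t]))
E
```

```text
clock: 17.9
eef_pos: [0.5229, 0.2383, 0.2331]
eef_rot: [[0.208, 0.978, 0.001], [0.978, -0.208, -0.001], [-0.0, 0.001, -1.0]]
ft_force: [1.1, 0.2, 0.2]
gripper_width: 0.0547
grasp_force: 0.0
t 17.9 p [0.5229 0.2383 0.2331] yaw 78.02 tilt [ 0.0007 -0.0006] F [1.1 0.2 0.2] M [-0.073  0.063  0.017] w 0.0547
t 18.52 p [0.5234 0.2388 0.3861] yaw 78.03 tilt [0.0038 0.0009] F [ 0.4 -0.9 -0.2] M [-0.098  0.029  0.018] w 0.0553
```

View pics/fin.png

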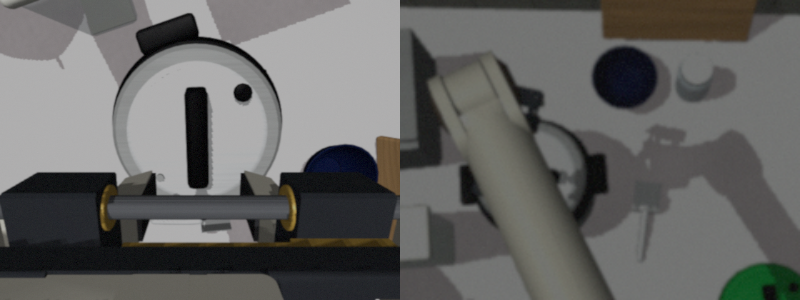

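The lid sits centred on the pot, its handle still lined up with the tool (no spring-back), and the gripper is clear; the other things shown in these views have not moved.

```bash
python3 -c "
from bench import order
print(order.hand_in())"
```

```text
the job is handed in; nothing more can be done
None
```

I set the lid on the pot, turned it clockwise about 18° to roughly 0.5 N m (snug) and let go of it. I handed the job in at about 18.6 s, and no verdict came back.

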